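# Release a repaired board from the rework jig and start its test

## Robot

A 7-joint arm with a two-finger parallel gripper is mounted at the origin on the work surface. World frame = base frame: x ahead of the robot, y to its left, z up, the work surface at z = 0. Lengths are in m, angles in degrees, forces in N, time in s.
With the tool pointing down it reaches from about 0.425 to 0.875 m from the base axis. Payload 4.7 kg.
Tool frame: the origin (TCP) lies on the centre line of the jaws, within the pads' length; the fingertips stand 17 mm ahead of it and the grasp point (between the pads) lies 2 mm behind it; z points along the fingers, y is the line along which they close (so a half turn about z gives the same grasp; the last joint's range is limited). The gripper opens to 87 mm and grips with 3 to 60 N. Pads are 19 mm wide; open, the fingers measure 117 mm over their backs; the gripper's body (75 mm by 190 mm) begins 51 mm behind the grasp point.
Start: joints at [-65.541, 18.392, -4.016, 83.108, 1.295, 78.541, -3.26], TCP at [0.261, 0.595, 0.24] pointing down, gripper open.
Joint ranges: [-163.93, 163.93], [-17.29, 119.83], [-79.2, 71.16], [3.27, 140.29], [-89.18, 269.18], [5.43, 117.66], [-154.24, 154.24]. Speed limits (degrees/s): [147.25, 147.25, 180, 180, 180, 180, 180].

## Interface

Orientations are given as [roll, pitch, yaw] about the fixed x, y, z axes, in that order (R = Rz(yaw) Ry(pitch) Rx(roll)).
In Python, from cell import env, read_camera gives the robot as it stands.
- The arm moves only by the shell command python3 -m jog 'ROWS' [FORCE]. ROWS is JSON, a list of rows, each a list of 5 numbers: the opening, from 0 (shut) to 1 (fully open), then the shift along the tool's x, y, z each as a share of 0.02 m, from -1 to 1, then the turn about the tool's z as a share of 45 degrees, from -1 to 1. In form: [[gripper, x, y, z, yaw], ...]. A call has 1 to 12 rows; each row shifts and turns the commanded pose from where the row before left it, along the tool's axes as they then stand; what a row does not reach is not made up. A row lasts 1/12 s, in which the tool goes at most 41.7 mm and 7.16 degrees, less where a joint would pass 70% of its speed; a pose out of reach is approached as far as the arm can. A call with a number of a shift or a turn outside -1 to 1 is refused whole. A call with a gripper value outside its range is refused whole. The fingers move at their own pace and stop on an object; FORCE is the grip in N (left out, the last holds). Time passes only in rows, so rows that do not move let the fingers close. It gives the time, the measured TCP pose, the force, the opening and the grip force at its end, in the units of the state.
- env.get_obs(): the state, without advancing time (a new reading comes with each control period).
- read_camera(name): name is "scene" or "top" or "wrist"; returns a dict with "color" (420x560x3 uint8, red, green, blue), "range_z" (420x560 float32, m along the optical axis (not along the pixel's ray), 0 where there is no reading), "mtx" (3x3 intrinsics, pixels), "world_from_camera" (4x4, takes a point from camera to world coordinates); the wrist camera has in their place "T_tool_cam" (4x4, takes a point from camera to tool coordinates, whose origin is the TCP and whose axes are the flange's). Camera axes: x right, y down, z forward; pixel columns grow to the right and rows downward; lengths in m; the calibration is good to about 2 mm. A picture is of the moment at which its call begins: read the wrist's pose just before it.
- env.sign_off(): hands the job in; it is judged then, once.
The state is a dict: "time_s": time; "qpos": joint angles; "joint_velocities": joint speeds; "effort": joint torques, N m; "tool_pos": TCP position; "tool_rot": TCP orientation; "force": force on the tool from outside, world axes, zero at the start; "wrist_torque": the same for the moment, N m; "grip_width": finger opening in m; "grasp_force": force on a finger pad.
Only numpy, scipy, OpenCV 4.12 (cv2) and the standard library are available. Lean on these libraries where they do the work, as an engineer would, in place of code of your own. Each camera call takes 0.05 s, during which the arm holds its last target. There are 200 camera calls.

## Task

The repaired board is held in the white rework jig by three or four bayonet clamp knobs: turn each knob anticlockwise to its stop, lift it out, and put all of them in the grey tray. Then carry the board, kept roughly level, by its heat sink to the blue tester, seat it flat on the tester's two alignment pegs and let go, and finally push the green start plunger fully down and release it. Do not disturb the solder spool, the flux bottle or the screwdriver.

Things in the scene. Friction and masses are not known exactly. Their poses are not given: they have to be found in the camera images.
- jig: White fixed rework jig: base plate 120 x 246 x 10 mm (x, y, z) crossed by one of 262 x 110 mm; four steel socket blocks 52 mm square, tops 29 mm above the table. Origin on the table under the middle of the board's place. All slots run along the jig's x axis (green marks 47 mm either side of each socket axis). Four brass standoffs hold the board's underside at 21 mm.
- socket0 (a point): Axis of bayonet socket 0 at its floor, 10 mm above the table, at (0, 93) mm in the jig's frame; x axis along the slot, z up. The lugs of a knob pass up only when they lie along the slot (within 8 degrees); a stop blocks the anticlockwise turn about 3 degrees past that.
- socket1 (a point): The same for socket 1, at (0, -93) mm in the jig's frame.
- socket2 (a point): The same for socket 2, at (-83, 0) mm in the jig's frame.
- socket3 (a point): The same for socket 3, at (83, 0) mm in the jig's frame.
- knob0: Clamp knob in socket 0; may be absent. 63 mm tall, 0.15 kg, origin at the foot's centre, z up. Along its x axis: two lugs at the foot (40 x 10 x 8 mm) and the orange grip bar, 60 long, 16 wide, 27 to 63 mm above the foot. Black flange, 72 mm across, at 21 to 27 mm. Starts locked, 57 to 80 degrees clockwise (from above) of the slot, lifting only 3 mm; clear of the socket once raised 20 mm.
- knob1: Clamp knob in socket 1, like knob0 in all; may be absent.
- knob2: Clamp knob in socket 2, like knob0 in all; may be absent.
- knob3: Clamp knob in socket 3, like knob0 in all; may be absent.
- board: Board in a black carrier plate 110 x 130 x 8 mm (x, y, z), 0.35 kg; origin at the centre of its underside, z up. In the middle of its copper board, to grip: an aluminium heat sink, 20 mm (x) by 70 mm (y), 8 to 48 mm above the underside. Two through holes of 14 mm at (30, 50) and (0, -50) mm in its own frame; a white patch marks the corner at (-50, 50).
- tester: Blue fixed tester base 130 x 150 x 25 mm (x, y, z); origin on the table under the middle of its top. Two 9 mm steel pegs, tapered, stand 22 mm above its top at (30, 50) and (0, -50) mm, matching the board's holes when board and tester axes point the same way (one way round only). On its -x side a grey block 40 mm high carries the plunger.
- seat (a point): Centre of the tester's top face, 25 mm above the table, axes as the tester: the board's origin comes here when it is seated.
- plunger_top (a point): Centre of the top of the green mushroom plunger, 40 mm in diameter, 72 mm above the table when up, at (-105, 0) mm in the tester's frame; moves with the plunger.
- plunger (a joint): Stroke of the sprung start plunger: 0 up, 0.018 m fully down (about 3 N to start, 9 N at the bottom); springs back by itself.
- tray: Loose grey open tray 180 x 180 x 35 mm (x, y, z), walls and floor 4 mm thick, 0.6 kg; origin at the centre of its underside, z up. Room for four knobs, two by two.
- spool: White solder spool, 56 mm in diameter, 50 mm high; bystander. Origin at the centre of its underside.
- flux: Amber flux bottle, 38 mm in diameter, 100 mm high; bystander. Origin at the centre of its underside.
- driver: Screwdriver with a red handle lying on the bench to the left of the jig; bystander. Origin near the middle of its length.
Mind the look-alikes: they are no part of the job. Leave any pink, red or turquoise look-alike of the knob0 alone.

How it is judged (in metres and radians):
On the way, in this order (a step that is already met when the one before it is completed fails the run):
1. all the clamp knobs are out of the jig and lie in the tray, let go (x of knob0 in the frame of tray between -0.085 and 0.085 m and y of knob0 in the frame of tray between -0.085 and 0.085 m and z of knob0 in the frame of tray between -0.005 and 0.045 m and x of knob1 in the frame of tray between -0.085 and 0.085 m and y of knob1 in the frame of tray between -0.085 and 0.085 m and z of knob1 in the frame of tray between -0.005 and 0.045 m and x of knob2 in the frame of tray between -0.085 and 0.085 m and y of knob2 in the frame of tray between -0.085 and 0.085 m and z of knob2 in the frame of tray between -0.005 and 0.045 m and x of knob3 in the frame of tray between -0.085 and 0.085 m and y of knob3 in the frame of tray between -0.085 and 0.085 m and z of knob3 in the frame of tray between -0.005 and 0.045 m and contact force between each of knob0, knob1, knob2, knob3 and the fingers below 0.5 N), for 0.2 s.
2. the board is seated flat on the tester's pegs and let go (z of board in the frame of seat below 0.004 m and horizontal distance between board and seat below 0.006 m and angle between board's own z axis and vertical below 0.05 rad and contact force between board and the fingers below 0.5 N), for 0.3 s.
3. the start plunger is pushed fully down with the board seated (z of board in the frame of seat below 0.004 m and horizontal distance between board and seat below 0.006 m and angle between board's own z axis and vertical below 0.05 rad and value of joint plunger above 0.0165 m), for 0.1 s.
At the end, for the whole second after the job is handed in: Every knob that was present lies inside the tray's walls; the board sits on the tester, its origin within 6 mm sideways and 4 mm in height of the seat, level within 0.05 rad; the plunger is up again (within 3 mm); all are let go and at rest (all of step 1 and z of board in the frame of seat below 0.004 m and horizontal distance between board and seat below 0.006 m and angle between board's own z axis and vertical below 0.05 rad and value of joint plunger below 0.003 m and linear speed of each of board, knob0, knob1, knob2, knob3, tray below 0.02 m/s); the robot touches nothing.
It fails at once if the solder spool is moved more than 30 mm (distance of spool from where it was at the start of the episode above 0.03 m).
It fails at once if the flux bottle is moved more than 30 mm (distance of flux from where it was at the start of the episode above 0.03 m).
It fails at once if the screwdriver is moved more than 30 mm (distance of driver from where it was at the start of the episode above 0.03 m).
It fails at once if the board is tipped by more than 45 degrees (angle between board's own z axis and vertical above 0.785 rad).
Of knob0, knob1, knob2, knob3 only 3 to 4 are there at a start; the rules pass over those that are not, and their reading is None.
At some moment in a run one of tray, board may be knocked a few centimetres aside while the robot is not near it.
It also fails if it takes over 210 s, if anything falls off the work surface, if the arm or the gripper's body presses on something with over 40 N, if the wrist force passes 120 N, or if a joint passes its speed limit or range.

## Working session

There is one attempt and no reset: what is moved stays moved. The work goes in short steps, Python scripts to look and compute and a shell command to move; the robot and the scene stay as the last step left them, time stands still between calls to the robot, and variables do not carry over. Pictures are saved under pics/ and viewed, at most 15 in all, crops included, and the job is handed in when it is done.

```bash
ls; mkdir -p pics; cat > h.py <<'E'
import numpy as np, cv2
from cell import env, read_camera
def snap(name,fn=None):
    c=read_camera(name)
    if fn: cv2.imwrite('pics/'+fn,c['color'][:,:,::-1])
    return c
E
python3 - <<'E'
from h import *
o=env.get_obs(); print(o)
for n in ['top','scene']:
    c=snap(n,n+'0.png'); np.savez('pics/'+n+'0.npz',**c); print(c['mtx'],c['world_from_camera'])
E
```

```text
pics
{'time_s': 0.0, 'qpos': array([-65.54135678,  18.44079569,  -4.01461746,  83.17421171,
         1.29768662,  78.54119019,  -3.26155503]), 'joint_velocities': array([-0.02068477,  0.00836956, -0.01881249, -0.00101374, -0.10926138,
        0.07030716, -0.04512181]), 'effort': array([ 6.15458430e-05, -4.91287315e+01, -4.03723642e-01, -3.12531531e+01,
       -6.38803001e-02,  4.33986972e-02,  1.63577861e-04]), 'tool_pos': array([0.26061579, 0.59489992, 0.23844775]), 'tool_rot': array([-1.79889191e+02,  8.64543520e-03,  1.56349213e+02]), 'force': array([ 0.669121  , -1.32014683,  0.33671058]), 'wrist_torque': array([-0.02846063, -0.02071328,  0.03894679]), 'grasp_force': 0.0, 'grip_width': 0.08733775447057238}
[[496.17293633   0.         278.58106509]
 [  0.         496.17293633 203.39334017]
 [  0.           0.           1.        ]] [[-0.02799225 -0.99132913  0.12838608  0.39453955]
 [-0.99959751  0.02716766 -0.00816977  0.06040175]
 [ 0.00461098 -0.12856309 -0.99169061  1.39558812]
 [ 0.          0.          0.          1.        ]]
[[433.46933862   0.         286.48529313]
 [  0.         433.46933862 220.20326916]
 [  0.           0.           1.        ]] [[ 0.87995787  0.29680897 -0.37091588  0.93634978]
 [ 0.47454457 -0.58527398  0.65746621 -0.6425304 ]
 [-0.02194555 -0.75455868 -0.65586552  0.75572581]
 [ 0.          0.          0.          1.        ]]
```

View pics/top0.png

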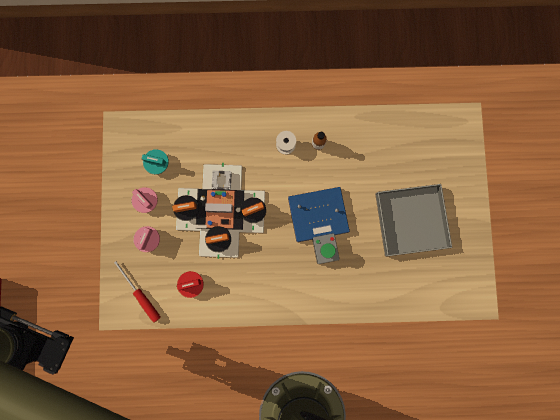

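View pics/scene0.png

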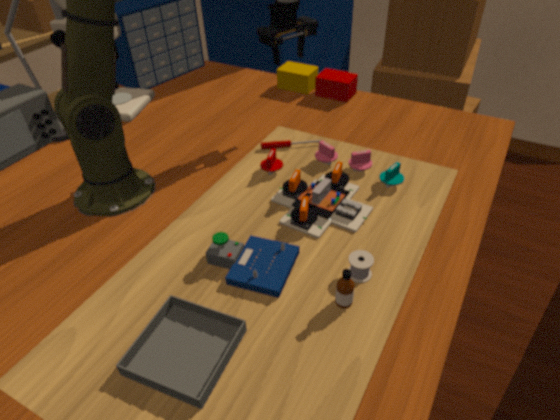

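```bash
cat >> h.py <<'E'
def cloud(c,T=None):
    T=c['world_from_camera'] if T is None else T
    K=c['mtx']; z=c['range_z']; v,u=np.mgrid[:z.shape[0],:z.shape[1]]
    P=np.stack([(u-K[0,2])/K[0,0]*z,(v-K[1,2])/K[1,1]*z,z],-1)
    return P@T[:3,:3].T+T[:3,3]
def blobs(m,mn=20):
    n,l,s,ce=cv2.connectedComponentsWithStats(m.astype(np.uint8))
    return [l==i for i in range(1,n) if s[i,4]>=mn]
def rect(P):
    (c,(w,h),a)=cv2.minAreaRect((P[:,:2]*1000).astype(np.float32))
    if w<h: w,h,a=h,w,a+90
    return np.round([*c,w,h,(a+90)%180-90],1)
def px(c,u,v,z,T=None):
    T=c['world_from_camera'] if T is None else T
    d=T[:3,:3]@np.linalg.solve(c['mtx'],[u,v,1.]); return T[:3,3]+d*(z-T[2,3])/d[2]
E
python3 - <<'E'
from h import *
c=dict(np.load('pics/top0.npz')); P=cloud(c); hsv=cv2.cvtColor(c['color'],cv2.COLOR_RGB2HSV).astype(int)
H,S,V=hsv[...,0],hsv[...,1],hsv[...,2]
x,y,z=P[...,0],P[...,1],P[...,2]
roi=np.zeros(H.shape,bool); roi[110:320,100:495]=1
print('floor z',np.median(z[300:320,200:240]))
def show(n,m,mn=15):
    for b in blobs(m&roi,mn):
        vu=np.argwhere(b).mean(0)[::-1]; q=P[b]; print(n,vu.round(),b.sum(),rect(q),'zmed',np.percentile(q[:,2],[5,50,95]).round(4))
show('orange',(H>=5)&(H<=16)&(S>170)&(V>140)&(z>0.055))
show('sinkish',(S<60)&(V>80)&(z>.055)&(z<.085)&(np.arange(560)<290))
show('tall',(z>.05))
show('blue',(H>100)&(H<120)&(S>120),100)
show('green',(H>50)&(H<80)&(S>120),6)
g=(np.abs(y+0.34)<.3)&(S<60)&(np.arange(560)>360)
show('traytop',g&(z>.028),50); show('trayall',g,500)
im=c['color'][:,:,::-1]; a=im[155:265,165:275]; b=im[175:275,280:380]
out=np.hstack([cv2.resize(a,(400,400),interpolation=2),cv2.resize(b,(400,400),interpolation=2)]); cv2.imwrite('pics/crop.png',out)
E
```

```text
floor z 0.0004177327178134238
orange [183. 206.] 88 [565.9 306.8  57.8  15.1 -81. ] zmed [0.0675 0.0723 0.0771]
orange [252. 208.] 87 [555.1 121.   57.8  14.4 -69.4] zmed [0.068  0.0719 0.0757]
orange [216. 238.] 89 [449.6 147.8 203.1  38.2  68.5] zmed [0.0686 0.0725 0.078 ]
sinkish [218. 207.] 202 [560.5 213.   70.7  19.4  87. ] zmed [0.0631 0.0679 0.0725]
tall [290. 136.] 23 [758.2  10.3  27.1  19.1  69.6] zmed [0.0504 0.051  0.0527]
tall [319. 139.] 156 [576.3 -10.2 389.7  35.8 -18.9] zmed [0.0556 0.0705 0.1025]
tall [280. 141.] 32 [745.5  39.6  24.8  23.4   6.7] zmed [0.0501 0.0511 0.0538]
tall [290. 144.] 20 [733.4  13.4  24.5  13.2 -80.2] zmed [0.0502 0.0513 0.0538]
tall [152. 159.] 138 [563.7 231.4 479.6  36.9  49.7] zmed [0.0547 0.0622 0.067 ]
tall [141. 198.] 140 [494.5 258.6 442.9  30.5  59.3] zmed [0.0547 0.0618 0.0675]
tall [184. 207.] 161 [496.3 188.7 324.3  45.6  59.6] zmed [0.0557 0.0718 0.0771]
tall [218. 207.] 218 [499.2 139.9 256.7  56.5  49.6] zmed [0.0609 0.0679 0.0726]
tall [252. 209.] 150 [478.6  91.8 179.5  58.8  20.6] zmed [0.0583 0.071  0.0755]
tall [143. 238.] 154 [426.5 248.  376.   59.8  71.3] zmed [0.0531 0.0622 0.0675]
tall [216. 238.] 148 [450.3 148.7 204.8  40.5  68.9] zmed [0.0581 0.0717 0.0778]
tall [327. 250.] 176 [411.1 -21.2 162.2  37.9 -65.4] zmed [0.0664 0.0712 0.0756]
tall [188. 284.] 139 [377.2 194.  269.   17.  -79. ] zmed [0.057  0.0623 0.0682]
blue [318. 213.] 2172 [505.1 -31.4 217.2 188.3 -80.6] zmed [0.0194 0.0242 0.0293]
green [218. 193.] 19 [603.7 216.   17.1   6.1  89.6] zmed [0.0338 0.0381 0.0407]
green [317. 241.] 8 [463.7 -52.7   6.3   5.5  -6.8] zmed [0.0381 0.043  0.044 ]
green [328. 250.] 160 [436.3 -77.4  35.1  34.8  88.8] zmed [0.0669 0.0714 0.0755]
traytop [414. 219.] 384 [ 516.7 -323.6  181.5  178.   -84.2] zmed [0.0288 0.0332 0.0382]
trayall [413. 220.] 4285 [ 516.7 -323.6  181.6  178.   -84.2] zmed [-0.0016  0.0037  0.0327]
```

View pics/crop.png

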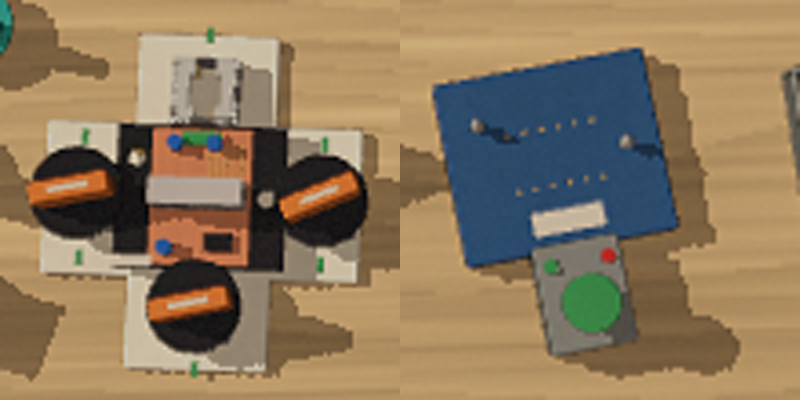

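```bash
cat >> h.py <<'E'
from scipy.spatial.transform import Rotation as Ro
def Ttool():
    o=env.get_obs(); T=np.eye(4); T[:3,:3]=Ro.from_euler('xyz',o['tool_rot'],degrees=True).as_matrix(); T[:3,3]=o['tool_pos']; return T
def plan(x,y,z,yaw):
    """x,y,z mm; turn first (shares of 45), then shift in tool axes, units of 20 mm"""
    o=env.get_obs(); p=o['tool_pos']*1000; d=np.array([x,y,z])-p; a=np.radians(yaw)
    t=(yaw-o['tool_rot'][2]+180)%360-180
    print('at',p.round(1),'yaw',o['tool_rot'][2].round(2),'| turn share',round(-t/45,3),'shift units x %.2f y %.2f z %.2f'%tuple(np.array([d@[np.cos(a),np.sin(a),0],d@[np.sin(a),-np.cos(a),0],-d[2]])/20),
      't',round(o['time_s'],1),'F',o['force'].round(1),'w',round(o['grip_width']*1000,1))
E
python3 - <<'E'
from h import *
c=dict(np.load('pics/top0.npz')); P=cloud(c); hsv=cv2.cvtColor(c['color'],cv2.COLOR_RGB2HSV).astype(int)
H,S,V=hsv[...,0],hsv[...,1],hsv[...,2]; z=P[...,2]
m=(z>.066)&(z<.08)&(np.hypot(P[...,0]-.5,P[...,1]-.22)<.2)&(S>150)&(H<20)&(H>4)
for b in blobs(m,40):
    q=P[b]; q=q[np.abs(q[:,2]-.072)<.006]; q=q[np.hypot(*(q[:,:2]-np.median(q[:,:2],0)).T)<.036]; print(rect(q),q.mean(0).round(4))
print(read_camera('wrist')['T_tool_cam'].round(3))
plan(566,307,200,99)
E
```

```text
[565.8 306.   59.3  16.6 -79.7] [0.5657 0.3056 0.072 ]
[555.  120.5  58.8  16.2 -69.2] [0.5546 0.1205 0.0717]
[477.7 218.1  58.4  15.8 -81.2] [0.4777 0.2177 0.072 ]
[[ 0.001 -0.954 -0.301  0.083]
 [ 1.     0.001  0.    -0.001]
 [ 0.    -0.301  0.954 -0.146]
 [ 0.     0.     0.     1.   ]]
at [260.6 595.  238.7] yaw 156.35 | turn share 1.275 shift units x -16.61 y 12.83 z 1.94 t 0.1 F [-0.4 -0.5  0.3] w 86.9
```

```bash
python3 -m jog '[[1,0,0,0,0.14],[1,0,0,0,0.14],[1,0,0,0,0.14],[1,0,0,0,0.14],[1,0,0,0,0.14],[1,0,0,0,0.14],[1,0,0,0,0.14],[1,0,0,0,0.14],[1,0,0,0,0.14]]' 20
python3 -m jog '[[1,-1,0.76,0,0],[1,-1,0.76,0,0],[1,-1,0.76,0,0],[1,-1,0.76,0,0],[1,-1,0.76,0,0],[1,-1,0.76,0,0],[1,-1,0.76,0,0],[1,-1,0.76,0,0],[1,-1,0.76,0.2,0],[1,-1,0.76,0.2,0],[1,-1,0.76,0.2,0],[1,-1,0.76,0.2,0]]'
python3 -m jog '[[1,-1,0.76,0.2,0],[1,-1,0.76,0.2,0],[1,-1,0.76,0.2,0],[1,-1,0.76,0.2,0],[0.6,-0.6,0.6,0.2,0],[0.6,0,0,0,0],[0.6,0,0,0,0]]'
python3 - <<'E'
from h import *
plan(565.8,306,58,100)
T=Ttool(); c=read_camera('wrist'); cv2.imwrite('pics/w1.png',c['color'][:,:,::-1])
P=cloud(c,T@c['T_tool_cam']); hsv=cv2.cvtColor(c['color'],cv2.COLOR_RGB2HSV).astype(int);H,S=hsv[...,0],hsv[...,1];z=P[...,2]
m=(z>.066)&(z<.08)&(S>150)&(H<20)&(H>4)
for b in blobs(m,200): print(rect(P[b]),P[b].mean(0).round(4),b.sum())
E
```

```text
time_s: 0.9
tool_pos: [0.2607, 0.5952, 0.2391]
tool_rot: [-180.0, 0.0, 99.3]
force: [0.7, -0.4, 0.3]
grip_width: 0.0871
grasp_force: 0.0
time_s: 1.9
tool_pos: [0.4815, 0.3883, 0.2231]
tool_rot: [-180.0, 0.0, 99.7]
force: [0.2, -0.0, -0.1]
grip_width: 0.087
grasp_force: 0.0
time_s: 2.48
tool_pos: [0.5684, 0.3097, 0.2028]
tool_rot: [-179.9, 0.0, 99.5]
force: [0.4, -0.2, -0.4]
grip_width: 0.0741
grasp_force: 0.0
at [568.4 309.7 202.8] yaw 99.51 | turn share -0.011 shift units x -0.16 y -0.16 z 7.24 t 2.5 F [ 0.4 -0.2 -0.4] w 74.1
[567.1 304.5  59.3  15.9 -81.2] [0.5669 0.3059 0.0738] 984
[476.5 231.3  30.   16.4 -79.9] [0.4765 0.2363 0.073 ] 405
```

View pics/w1.png

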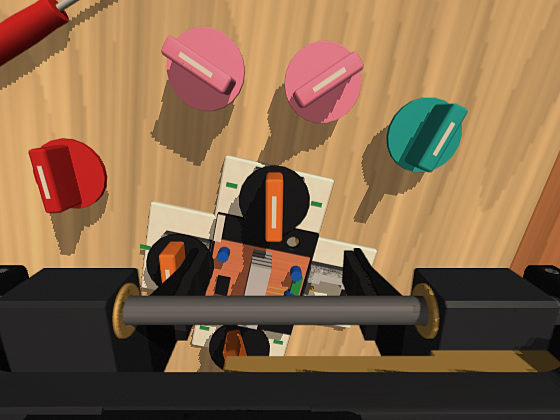

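```bash
python3 -m jog '[[0.6,-0.2,-0.13,1,0],[0.6,0,0,1,0],[0.6,0,0,1,0],[0.6,0,0,1,0],[0.6,0,0,1,0],[0.6,0,0,1,0],[0.6,0,0,0.8,0],[0.6,0,0,0.44,0],[0.6,0,0,0,0]]'
python3 -m jog '[[0,0,0,0,0],[0,0,0,0,0],[0,0,0,0,0],[0,0,0,0,0],[0,0,0,0,0],[0,0,0,0,0],[0,0,0,0,0],[0,0,0,0,0]]' 35
```

```text
time_s: 3.28
tool_pos: [0.5637, 0.3074, 0.0566]
tool_rot: [-179.8, 0.0, 99.8]
force: [-1.1, 0.4, 0.4]
grip_width: 0.0521
grasp_force: 0.0
time_s: 3.95
tool_pos: [0.5664, 0.3066, 0.0592]
tool_rot: [180.0, -0.0, 99.6]
force: [0.1, -0.5, 0.9]
grip_width: 0.0162
grasp_force: 34.9
```

```bash
python3 -m jog '[[0,0,0,0,-0.14],[0,0,0,0,-0.14],[0,0,0,0,-0.14],[0,0,0,0,-0.14],[0,0,0,0,-0.14],[0,0,0,0,-0.14],[0,0,0,0,-0.14],[0,0,0,0,-0.14],[0,0,0,0,-0.14],[0,0,0,0,-0.14],[0,0,0,0,-0.14],[0,0,0,0,-0.14]]'
python3 -m jog '[[0,0,0,0,-0.04],[0,0,0,0,0],[0,0,0,0,0]]'
python3 -c "
from h import *
plan(566,306,90,176.7); print(env.get_obs()['wrist_torque'])"
```

```text
time_s: 4.95
tool_pos: [0.5663, 0.3064, 0.0592]
tool_rot: [180.0, 0.0, 175.6]
force: [0.4, -3.1, 2.6]
grip_width: 0.0158
grasp_force: 35.0
time_s: 5.2
tool_pos: [0.5665, 0.3058, 0.0592]
tool_rot: [-180.0, 0.0, 177.0]
force: [-1.6, -2.3, 3.6]
grip_width: 0.0156
grasp_force: 35.0
at [566.5 305.8  59.2] yaw 176.95 | turn share 0.006 shift units x 0.03 y 0.01 z -1.54 t 5.2 F [-1.6 -2.3  3.6] w 15.6
[-0.51774832  0.07826041  0.05558621]
```

```bash
python3 -m jog '[[0,0,0,-0.2,0],[0,0,0,-0.2,0],[0,0,0,-0.2,0],[0,0,0,-0.2,0],[0,0,0,0,0],[0,0,0,0,0]]'; python3 -c "
from h import *
plan(566,306,200,176.7); print(env.get_obs()['wrist_torque'])"
```

```text
time_s: 5.7
tool_pos: [0.5663, 0.3065, 0.0752]
tool_rot: [180.0, 0.0, 177.0]
force: [-0.6, -1.3, -1.2]
grip_width: 0.0156
grasp_force: 35.0
at [566.3 306.5  75.2] yaw 177.05 | turn share 0.008 shift units x 0.01 y -0.02 z -6.24 t 5.7 F [-0.6 -1.3 -1.2] w 15.6
[-0.32209295  0.12381189 -0.03970365]
```

```bash
python3 -m jog '[[0,0,0,-0.8,0.15],[0,0,0,-0.8,0.15],[0,0,0,-0.8,0.15],[0,0,0,-0.8,0.15],[0,0,0,-0.8,0.15],[0,0,0,-0.8,0.15],[0,0,0,-0.8,0.15],[0,0,0,-0.8,0.15],[0,0,0,0,0.15],[0,0,0,0,0.15],[0,0,0,0,0.15],[0,0,0,0,0.15]]'; python3 -c "
from h import *
plan(555.1,-276.5,54,95.8)"
```

```text
time_s: 6.7
tool_pos: [0.5661, 0.3074, 0.2029]
tool_rot: [180.0, -0.1, 95.8]
force: [-0.4, -0.1, -2.0]
grip_width: 0.0159
grasp_force: 34.9
at [566.1 307.4 202.9] yaw 95.75 | turn share -0.001 shift units x -28.99 y -3.50 z 7.45 t 6.7 F [-0.4 -0.1 -2. ] w 15.9
```

```bash
python3 -m jog '[[0,-0.5,-0.06,0,0],[0,-1,-0.12,0,0],[0,-1,-0.12,0,0],[0,-1,-0.12,0,0],[0,-1,-0.12,0,0],[0,-1,-0.12,0,0],[0,-1,-0.12,0,0],[0,-1,-0.12,0,0],[0,-1,-0.12,0,0],[0,-1,-0.12,0,0],[0,-1,-0.12,0,0],[0,-1,-0.12,0,0]]'
python3 -m jog '[[0,-1,-0.12,0,0],[0,-1,-0.12,0,0],[0,-1,-0.12,0,0],[0,-1,-0.12,0,0],[0,-1,-0.12,0,0],[0,-1,-0.12,0,0],[0,-1,-0.12,0,0],[0,-1,-0.12,0,0],[0,-1,-0.12,0,0],[0,-1,-0.12,0,0],[0,-1,-0.12,0,0],[0,-1,-0.12,0,0]]'
python3 -m jog '[[0,-1,-0.12,0,0],[0,-1,-0.12,0,0],[0,-1,-0.12,0,0],[0,-1,-0.12,0,0],[0,-1,-0.12,0,0],[0,-0.5,-0.06,0,0],[0,0,0,0,0],[0,0,0,0,0]]'
python3 - <<'E'
from h import *
plan(555.1,-276.5,54,95.8)
c=snap('top','t2.png'); P=cloud(c); z=P[...,2]; S=cv2.cvtColor(c['color'],cv2.COLOR_RGB2HSV)[...,1]
m=(z>.027)&(z<.042)&(np.hypot(P[...,0]-.517,P[...,1]+.324)<.17)&(S<70)
q=P[m]; print(rect(q),m.sum())
E
```

```text
time_s: 7.7
tool_pos: [0.5627, 0.0734, 0.2029]
tool_rot: [180.0, -0.0, 96.3]
force: [0.3, 0.2, -1.4]
grip_width: 0.0154
grasp_force: 34.9
time_s: 8.7
tool_pos: [0.5592, -0.1681, 0.2029]
tool_rot: [180.0, -0.0, 96.3]
force: [-0.5, 0.6, -1.9]
grip_width: 0.0155
grasp_force: 34.9
time_s: 9.37
tool_pos: [0.5578, -0.2775, 0.2026]
tool_rot: [180.0, -0.1, 96.1]
force: [0.7, -0.1, -1.5]
grip_width: 0.0157
grasp_force: 34.9
at [ 557.8 -277.5  202.6] yaw 96.07 | turn share 0.006 shift units x 0.06 y -0.13 z 7.43 t 9.4 F [ 0.7 -0.1 -1.5] w 15.7
[ 511.7 -253.4  183.1   59.6   -2.2] 171
```

View pics/t2.png

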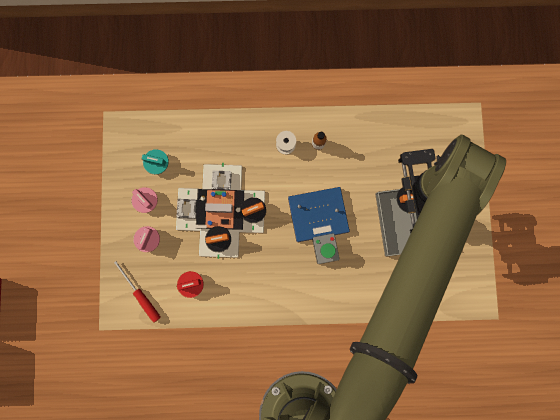

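```bash
python3 -m jog '[[0,0.06,-0.13,1,0],[0,0,0,1,0],[0,0,0,1,0],[0,0,0,1,0],[0,0,0,1,0],[0,0,0,1,0],[0,0,0,0.6,0],[0,0,0,0.4,0],[0,0,0,0.3,0],[0,0,0,0,0],[0,0,0,0,0]]'
python3 -m jog '[[0.4,0,0,0,0],[0.4,0,0,0,0],[0.4,0,0,0,0],[0.4,0,0,0,0],[0.4,0,0,0,0],[0.4,0,0,-0.5,0],[0.4,0,0,-1,0],[0.4,0,0,-1,0],[0.4,0,0,-1,0],[0.4,0,0,-1,0],[0.4,0,0,-1,0],[0.4,0,0,-1,0]]'
python3 - <<'E'
from h import *
plan(555,120.5,180,110.7)
E
```

```text
time_s: 10.33
tool_pos: [0.5559, -0.2767, 0.0574]
tool_rot: [179.9, 0.0, 96.1]
force: [-0.7, -0.5, -0.5]
grip_width: 0.0158
grasp_force: 34.9
time_s: 11.33
tool_pos: [0.5553, -0.2768, 0.1887]
tool_rot: [180.0, 0.0, 96.0]
force: [0.6, 0.3, -1.2]
grip_width: 0.0349
grasp_force: 0.0
at [ 555.3 -276.8  188.7] yaw 96.03 | turn share -0.326 shift units x 18.59 y 7.01 z 0.44 t 11.3 F [ 0.6  0.3 -1.2] w 34.9
```

```bash
python3 -m jog '[[0.6,0,0,0,-0.11],[0.6,0,0,0,-0.11],[0.6,0,0,0,-0.11],[0.6,0.5,0.19,0,0],[0.6,1,0.38,0,0],[0.6,1,0.38,0,0],[0.6,1,0.38,0,0],[0.6,1,0.38,0,0],[0.6,1,0.38,0,0],[0.6,1,0.38,0,0],[0.6,1,0.38,0,0],[0.6,1,0.38,0,0]]'
python3 -m jog '[[0.6,1,0.38,0,0],[0.6,1,0.38,0,0],[0.6,1,0.38,0,0],[0.6,1,0.38,0,0],[0.6,1,0.38,0,0],[0.6,1,0.38,0,0],[0.6,1,0.38,0,0],[0.6,1,0.38,0,0],[0.6,1,0.38,0,0],[0.6,0.6,0.2,0,0],[0.6,0,0,0,0],[0.6,0,0,0,0]]'
cat >> h.py <<'E'
def bars(fn=None):
    T=Ttool(); c=snap('wrist',fn)
    P=cloud(c,T@c['T_tool_cam']); hsv=cv2.cvtColor(c['color'],cv2.COLOR_RGB2HSV).astype(int);H,S=hsv[...,0],hsv[...,1];z=P[...,2]
    m=(z>.066)&(z<.08)&(S>150)&(H<20)&(H>4)
    for b in blobs(m,200): print(rect(P[b]),P[b].mean(0).round(4),b.sum())
E
python3 - <<'E'
from h import *
plan(555.5,120.5,58,110.7); bars()
E
```

```text
time_s: 12.33
tool_pos: [0.5548, -0.093, 0.1873]
tool_rot: [180.0, -0.0, 110.8]
force: [-0.0, 0.3, -0.4]
grip_width: 0.0521
grasp_force: 0.0
time_s: 13.33
tool_pos: [0.5539, 0.1105, 0.1869]
tool_rot: [-180.0, 0.0, 110.9]
force: [0.3, -0.5, 0.6]
grip_width: 0.052
grasp_force: 0.0
at [553.9 110.5 186.9] yaw 110.92 | turn share 0.005 shift units x 0.44 y 0.25 z 6.45 t 13.3 F [ 0.3 -0.5  0.6] w 52.0
[478.9 215.5  59.4  16.4 -81. ] [0.4795 0.2164 0.0736] 1728
[556.2 118.9  58.9  15.7 -69.1] [0.5553 0.1204 0.0738] 1117
```

```bash
python3 -m jog '[[0.6,0.43,0.25,1,0],[0.6,0,0,1,0],[0.6,0,0,1,0],[0.6,0,0,1,0],[0.6,0,0,1,0],[0.6,0,0,0.8,0],[0.6,0,0,0.6,0],[0.6,0,0,0,0],[0.6,0,0,0,0]]'
python3 -m jog '[[0,0,0,0,0],[0,0,0,0,0],[0,0,0,0,0],[0,0,0,0,0],[0,0,0,0,0],[0,0,0,0,0],[0,0,0,0,0],[0,0,0,0,0]]' 35
python3 -m jog '[[0,0,0,0,-0.147],[0,0,0,0,-0.147],[0,0,0,0,-0.147],[0,0,0,0,-0.147],[0,0,0,0,-0.147],[0,0,0,0,-0.147],[0,0,0,0,-0.147],[0,0,0,0,-0.147],[0,0,0,0,-0.147],[0,0,0,0,-0.147],[0,0,0,0,0],[0,0,0,0,0]]'
python3 -c "
from h import *
plan(555,120.5,90,176.7); print(env.get_obs()['wrist_torque'])"
```

```text
time_s: 14.13
tool_pos: [0.5558, 0.1189, 0.0587]
tool_rot: [-179.9, 0.0, 110.8]
force: [0.6, -0.1, 0.5]
grip_width: 0.052
grasp_force: 0.0
time_s: 14.8
tool_pos: [0.5559, 0.1203, 0.059]
tool_rot: [180.0, -0.0, 110.9]
force: [0.7, -0.9, 1.4]
grip_width: 0.0158
grasp_force: 35.0
time_s: 15.8
tool_pos: [0.5559, 0.1199, 0.0589]
tool_rot: [180.0, 0.0, 176.8]
force: [0.1, -0.4, 2.0]
grip_width: 0.0157
grasp_force: 35.0
at [555.9 119.9  58.9] yaw 176.85 | turn share 0.003 shift units x 0.05 y 0.03 z -1.55 t 15.8 F [ 0.1 -0.4  2. ] w 15.7
[-0.16989532  0.12515198  0.0669098 ]
```

```bash
python3 -m jog '[[0,0,0,-0.2,0],[0,0,0,-0.2,0],[0,0,0,-0.2,0],[0,0,0,-0.2,0],[0,0,0,-0.2,0],[0,0,0,-0.3,0],[0,0,0,0,0]]'
python3 -m jog '[[0,0,0,-0.8,0.15],[0,0,0,-0.8,0.15],[0,0,0,-0.8,0.15],[0,0,0,-0.8,0.15],[0,0,0,-0.8,0.15],[0,0,0,-0.8,0.15],[0,0,0,-0.8,0.15],[0,0,0,-0.6,0.15],[0,0,0,0,0.15],[0,0,0,0,0.15],[0,0,0,0,0.15],[0,0,0,0,0.15]]'; python3 -c "
from h import *
plan(469.6,-285.2,54,95.8)"
```

```text
time_s: 16.38
tool_pos: [0.5567, 0.1205, 0.0863]
tool_rot: [180.0, 0.1, 177.0]
force: [0.3, 0.1, -0.7]
grip_width: 0.0158
grasp_force: 35.0
time_s: 17.38
tool_pos: [0.5557, 0.1202, 0.2089]
tool_rot: [180.0, -0.0, 95.7]
force: [-1.3, 0.9, -1.7]
grip_width: 0.0155
grasp_force: 35.0
at [555.7 120.2 208.9] yaw 95.71 | turn share -0.002 shift units x -19.73 y -6.33 z 7.75 t 17.4 F [-1.3  0.9 -1.7] w 15.5
```

```bash
python3 -m jog '[[0,-0.5,-0.16,0,0],[0,-1,-0.32,0,0],[0,-1,-0.32,0,0],[0,-1,-0.32,0,0],[0,-1,-0.32,0,0],[0,-1,-0.32,0,0],[0,-1,-0.32,0,0],[0,-1,-0.32,0,0],[0,-1,-0.32,0,0],[0,-1,-0.32,0,0],[0,-1,-0.32,0,0],[0,-1,-0.32,0,0]]'
python3 -m jog '[[0,-1,-0.32,0,0],[0,-1,-0.32,0,0],[0,-1,-0.32,0,0],[0,-1,-0.32,0,0],[0,-1,-0.32,0,0],[0,-1,-0.32,0,0],[0,-1,-0.32,0,0],[0,-0.7,-0.25,0,0],[0,-0.5,-0.1,0,0],[0,0,0,0,0],[0,0,0,0,0]]'
python3 -c "
from h import *
plan(469.6,-285.2,54,95.8); snap('wrist','w3.png')"
```

```text
time_s: 18.38
tool_pos: [0.5059, -0.1181, 0.2088]
tool_rot: [180.0, -0.0, 96.2]
force: [-0.1, 0.3, -2.0]
grip_width: 0.0157
grasp_force: 35.0
time_s: 19.3
tool_pos: [0.4724, -0.2849, 0.2087]
tool_rot: [-180.0, -0.0, 96.1]
force: [-1.1, 0.0, -1.1]
grip_width: 0.0157
grasp_force: 35.0
at [ 472.4 -284.9  208.7] yaw 96.07 | turn share 0.006 shift units x -0.00 y -0.14 z 7.73 t 19.3 F [-1.1  0.  -1.1] w 15.7
```

View pics/w3.png

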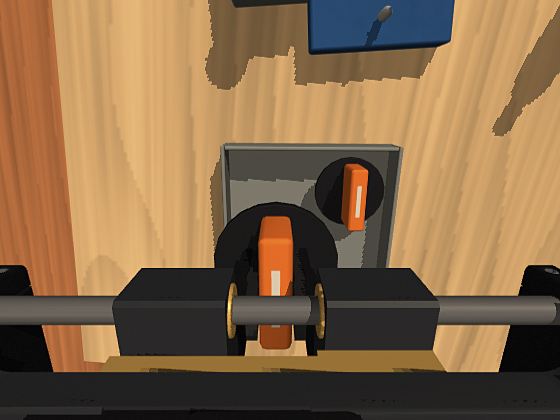

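```bash
python3 -m jog '[[0,0,-0.14,1,0],[0,0,0,1,0],[0,0,0,1,0],[0,0,0,1,0],[0,0,0,1,0],[0,0,0,1,0],[0,0,0,0.7,0],[0,0,0,0.5,0],[0,0,0,0.4,0],[0,0,0,0,0],[0,0,0,0,0]]'
python3 -m jog '[[0.4,0,0,0,0],[0.4,0,0,0,0],[0.4,0,0,0,0],[0.4,0,0,0,0],[0.4,0,0,0,0],[0.4,0,0,-0.5,0],[0.4,0,0,-1,0],[0.4,0,0,-1,0],[0.4,0,0,-1,0],[0.4,0,0,-1,0],[0.4,0,0,-1,0],[0.4,0,0,-1,0]]'
python3 - <<'E'
from h import *
plan(478.5,217,180,98.9)
E
```

```text
time_s: 20.27
tool_pos: [0.4702, -0.2848, 0.0569]
tool_rot: [180.0, -0.0, 96.1]
force: [0.3, -1.4, -0.4]
grip_width: 0.0159
grasp_force: 35.0
time_s: 21.27
tool_pos: [0.4697, -0.2853, 0.1887]
tool_rot: [180.0, 0.0, 96.0]
force: [0.5, -0.1, -0.6]
grip_width: 0.0348
grasp_force: 0.0
at [ 469.7 -285.3  188.7] yaw 96.03 | turn share -0.064 shift units x 24.75 y 4.32 z 0.43 t 21.3 F [ 0.5 -0.1 -0.6] w 34.8
```

```bash
python3 -m jog '[[0.6,0,0,0,-0.064],[0.6,0.5,0.09,0,0],[0.6,1,0.175,0,0],[0.6,1,0.175,0,0],[0.6,1,0.175,0,0],[0.6,1,0.175,0,0],[0.6,1,0.175,0,0],[0.6,1,0.175,0,0],[0.6,1,0.175,0,0],[0.6,1,0.175,0,0],[0.6,1,0.175,0,0],[0.6,1,0.175,0,0]]'
python3 -m jog '[[0.6,1,0.175,0,0],[0.6,1,0.175,0,0],[0.6,1,0.175,0,0],[0.6,1,0.175,0,0],[0.6,1,0.175,0,0],[0.6,1,0.175,0,0],[0.6,1,0.175,0,0],[0.6,1,0.175,0,0],[0.6,1,0.175,0,0],[0.6,1,0.175,0,0],[0.6,1,0.175,0,0],[0.6,1,0.175,0,0]]'
python3 -m jog '[[0.6,1,0.175,0,0],[0.6,0.7,0.1,0,0],[0.6,0.4,0.1,0,0],[0.6,0,0,0,0],[0.6,0,0,0,0]]'
python3 - <<'E'
from h import *
plan(478.5,217,58,98.9); bars()
E
```

```text
time_s: 22.27
tool_pos: [0.4727, -0.0702, 0.1865]
tool_rot: [-179.9, -0.0, 98.9]
force: [0.0, 0.1, 0.1]
grip_width: 0.0521
grasp_force: 0.0
time_s: 23.27
tool_pos: [0.4767, 0.173, 0.1864]
tool_rot: [-179.9, 0.0, 98.9]
force: [0.5, 0.1, 0.2]
grip_width: 0.0522
grasp_force: 0.0
time_s: 23.68
tool_pos: [0.4785, 0.2137, 0.1865]
tool_rot: [-180.0, 0.1, 98.9]
force: [0.3, 0.1, -0.4]
grip_width: 0.0517
grasp_force: 0.0
at [478.5 213.7 186.5] yaw 98.92 | turn share 0.0 shift units x 0.16 y 0.02 z 6.43 t 23.7 F [ 0.3  0.1 -0.4] w 51.7
[478.8 216.2  59.6  15.9 -80.6] [0.4786 0.2183 0.0737] 1122
```

```bash
python3 -m jog '[[0.6,0.17,0.02,1,0],[0.6,0,0,1,0],[0.6,0,0,1,0],[0.6,0,0,1,0],[0.6,0,0,1,0],[0.6,0,0,0.8,0],[0.6,0,0,0.6,0],[0.6,0,0,0,0],[0.6,0,0,0,0]]'
python3 -m jog '[[0,0,0,0,0],[0,0,0,0,0],[0,0,0,0,0],[0,0,0,0,0],[0,0,0,0,0],[0,0,0,0,0],[0,0,0,0,0],[0,0,0,0,0]]' 35
python3 -m jog '[[0,0,0,0,-0.144],[0,0,0,0,-0.144],[0,0,0,0,-0.144],[0,0,0,0,-0.144],[0,0,0,0,-0.144],[0,0,0,0,-0.144],[0,0,0,0,-0.144],[0,0,0,0,-0.144],[0,0,0,0,-0.144],[0,0,0,0,-0.144],[0,0,0,0,-0.144],[0,0,0,0,-0.144]]'
python3 -m jog '[[0,0,0,0,0],[0,0,0,0,0]]'
python3 -c "
from h import *
plan(478.5,217,90,176.7); print(env.get_obs()['wrist_torque'])"
```

```text
time_s: 24.48
tool_pos: [0.4786, 0.2168, 0.0587]
tool_rot: [-180.0, 0.0, 98.9]
force: [0.4, 0.6, -0.1]
grip_width: 0.0522
grasp_force: 0.0
time_s: 25.15
tool_pos: [0.4786, 0.2178, 0.0589]
tool_rot: [180.0, -0.0, 98.9]
force: [0.1, 0.5, 1.1]
grip_width: 0.0158
grasp_force: 35.0
time_s: 26.15
tool_pos: [0.4785, 0.2175, 0.0589]
tool_rot: [-180.0, -0.0, 177.0]
force: [-0.5, -0.7, 2.1]
grip_width: 0.0157
grasp_force: 35.0
time_s: 26.32
tool_pos: [0.4787, 0.2176, 0.0589]
tool_rot: [180.0, 0.0, 176.5]
force: [-0.9, -0.5, 1.5]
grip_width: 0.0158
grasp_force: 35.0
at [478.7 217.6  58.9] yaw 176.5 | turn share -0.004 shift units x 0.01 y -0.03 z -1.55 t 26.3 F [-0.9 -0.5  1.5] w 15.8
[-0.16298238  0.11746806 -0.02311076]
```

```bash
python3 -m jog '[[0,0,0,-0.2,0],[0,0,0,-0.2,0],[0,0,0,-0.2,0],[0,0,0,-0.2,0],[0,0,0,-0.2,0],[0,0,0,-0.3,0],[0,0,0,0,0]]'
python3 -m jog '[[0,0,0,-0.8,0.15],[0,0,0,-0.8,0.15],[0,0,0,-0.8,0.15],[0,0,0,-0.8,0.15],[0,0,0,-0.8,0.15],[0,0,0,-0.8,0.15],[0,0,0,-0.8,0.15],[0,0,0,-0.6,0.15],[0,0,0,0,0.15],[0,0,0,0,0.15],[0,0,0,0,0.15],[0,0,0,0,0.15]]'; python3 -c "
from h import *
plan(478.3,-370.7,54,95.8)"
```

```text
time_s: 26.9
tool_pos: [0.4794, 0.2182, 0.0862]
tool_rot: [179.9, 0.1, 176.7]
force: [1.5, -0.4, -1.0]
grip_width: 0.0157
grasp_force: 35.0
time_s: 27.9
tool_pos: [0.4785, 0.2177, 0.2089]
tool_rot: [180.0, -0.0, 95.3]
force: [-0.4, 0.6, -1.6]
grip_width: 0.0158
grasp_force: 35.0
at [478.5 217.7 208.9] yaw 95.35 | turn share -0.01 shift units x -29.27 y -2.98 z 7.74 t 27.9 F [-0.4  0.6 -1.6] w 15.8
```

```bash
python3 -m jog '[[0,-0.5,-0.05,0,-0.01],[0,-1,-0.1,0,0],[0,-1,-0.1,0,0],[0,-1,-0.1,0,0],[0,-1,-0.1,0,0],[0,-1,-0.1,0,0],[0,-1,-0.1,0,0],[0,-1,-0.1,0,0],[0,-1,-0.1,0,0],[0,-1,-0.1,0,0],[0,-1,-0.1,0,0],[0,-1,-0.1,0,0]]'
python3 -m jog '[[0,-1,-0.1,0,0],[0,-1,-0.1,0,0],[0,-1,-0.1,0,0],[0,-1,-0.1,0,0],[0,-1,-0.1,0,0],[0,-1,-0.1,0,0],[0,-1,-0.1,0,0],[0,-1,-0.1,0,0],[0,-1,-0.1,0,0],[0,-1,-0.1,0,0],[0,-1,-0.1,0,0],[0,-1,-0.1,0,0]]'
python3 -m jog '[[0,-1,-0.1,0,0],[0,-1,-0.1,0,0],[0,-1,-0.1,0,0],[0,-1,-0.1,0,0],[0,-1,-0.1,0,0],[0,-0.75,-0.06,0,0],[0,0,0,0,0],[0,0,0,0,0]]'
python3 -c "
from h import *
plan(478.3,-370.7,54,95.8)
snap('scene','s4.png'); snap('wrist','w4.png')"
```

```text
time_s: 28.9
tool_pos: [0.4801, -0.0144, 0.2089]
tool_rot: [180.0, -0.0, 96.1]
force: [0.6, -0.1, -1.4]
grip_width: 0.0159
grasp_force: 35.0
time_s: 29.9
tool_pos: [0.4819, -0.2555, 0.2088]
tool_rot: [180.0, -0.0, 96.1]
force: [-0.0, -0.2, -2.2]
grip_width: 0.0157
grasp_force: 35.0
time_s: 30.57
tool_pos: [0.4827, -0.3706, 0.2085]
tool_rot: [-180.0, -0.0, 96.0]
force: [-0.4, 1.8, -1.5]
grip_width: 0.0155
grasp_force: 35.0
at [ 482.7 -370.6  208.5] yaw 96.03 | turn share 0.005 shift units x 0.02 y -0.22 z 7.72 t 30.6 F [-0.4  1.8 -1.5] w 15.5
```

View pics/s4.png

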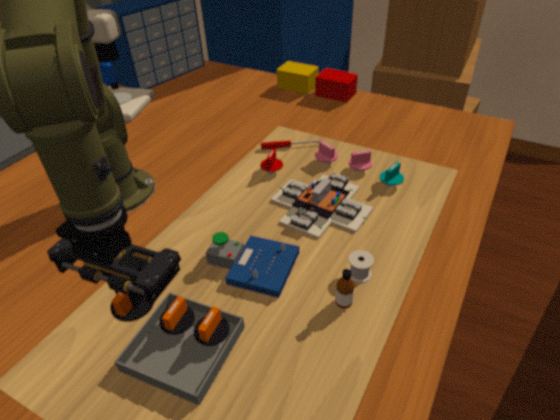

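```bash
python3 -m jog '[[0,0,-0.22,1,0],[0,0,0,1,0],[0,0,0,1,0],[0,0,0,1,0],[0,0,0,1,0],[0,0,0,1,0],[0,0,0,0.7,0],[0,0,0,0.5,0],[0,0,0,0.4,0],[0,0,0,0,0],[0,0,0,0,0]]'
python3 -m jog '[[0.4,0,0,0,0],[0.4,0,0,0,0],[0.4,0,0,0,0],[0.4,0,0,0,0],[0.4,0,0,0,0],[0.4,0,0,-0.5,0],[0.4,0,0,-1,0],[0.4,0,0,-1,0],[0.4,0,0,-1,0],[0.4,0,0,-1,0],[0.4,0,0,-1,0],[0.4,0,0,-1,0]]'
python3 - <<'E'
from h import *
plan(528,-48,250,100); bars()
E
```

```text
time_s: 31.58
tool_pos: [0.4792, -0.3703, 0.057]
tool_rot: [180.0, -0.0, 96.2]
force: [-0.1, 0.0, -0.4]
grip_width: 0.0162
grasp_force: 35.0
time_s: 32.58
tool_pos: [0.4787, -0.3707, 0.1887]
tool_rot: [180.0, 0.0, 96.1]
force: [-0.0, -0.4, -0.1]
grip_width: 0.0346
grasp_force: 0.0
at [ 478.7 -370.7  188.7] yaw 96.12 | turn share -0.086 shift units x 15.46 y 5.23 z -3.06 t 32.6 F [-0.  -0.4 -0.1] w 34.6
[ 547.3 -275.7   58.6   15.8  -84.2] [ 0.5467 -0.2746  0.068 ] 1265
[ 469.8 -287.1   59.1   15.8  -84.3] [ 0.4698 -0.2863  0.068 ] 1284
[ 478.5 -372.    58.7   15.3  -83.6] [ 0.4786 -0.371   0.0681] 975
```

```bash
python3 -m jog '[[1,0,0,-1,-0.086],[1,0,0,-1,0],[1,0,0,-1,0],[1,1,0.5,0,0],[1,1,0.5,0,0],[1,1,0.5,0,0],[1,1,0.5,0,0],[1,1,0.5,0,0],[1,1,0.5,0,0],[1,1,0.5,0,0],[1,1,0.5,0,0],[1,0.5,0.2,0,0]]'
python3 -m jog '[[1,0,0,0,0],[1,0,0,0,0],[1,0,0,0,0]]'
cat > test.py <<'E'
from h import *
def tester(c,T):
    P=cloud(c,T); hsv=cv2.cvtColor(c['color'],cv2.COLOR_RGB2HSV).astype(int);H,S,V=hsv[...,0],hsv[...,1],hsv[...,2];z=P[...,2]
    m=(H>100)&(H<122)&(S>110)&(z>.02)&(z<.03)&(np.hypot(P[...,0]-.53,P[...,1]+.06)<.15)
    m=max(blobs(m,100),key=np.sum); q=P[m]
    d=np.hypot(*(q[:,:2]-np.median(q[:,:2],0)).T); q=q[d<.105]; r=rect(q); print('top',r,q[:,2].mean().round(4),m.sum())
    k=(np.hypot(P[...,0]-r[0]/1000,P[...,1]-r[1]/1000)<.09)&(z>.034)&(z<.055)&(S<90)
    for b in blobs(k,4):
        q=P[b]; t=q[q[:,2]>q[:,2].max()-.005]; print('peg',rect(q),q[:,2].max().round(4),'tip',t.mean(0).round(4),b.sum(),np.argwhere(b).mean(0)[::-1].round())
    g=(H>50)&(H<80)&(S>120)&(z>.06)&(z<.08)
    for b in blobs(g,60): print('plunger',rect(P[b]),P[b][:,2].mean().round(4))
E
python3 - <<'E'
from test import *
c=dict(np.load('pics/top0.npz')); tester(c,c['world_from_camera'])
plan(528,-48,250,100); T=Ttool(); c=snap('wrist','w5.png'); tester(c,T@c['T_tool_cam'])
E
```

```text
time_s: 33.63
tool_pos: [0.5331, -0.1852, 0.2472]
tool_rot: [179.9, -0.1, 100.2]
force: [0.3, -0.0, 0.1]
grip_width: 0.0869
grasp_force: 0.0
time_s: 33.88
tool_pos: [0.5313, -0.1906, 0.247]
tool_rot: [-180.0, 0.1, 99.9]
force: [-0.0, 0.3, -0.5]
grip_width: 0.087
grasp_force: 0.0
top [540.2 -60.3 148.5 127.7 -80.9] 0.0244 1963
peg [561.2  -6.7   6.1   5.9  -0.8] 0.0473 tip [ 0.5599 -0.0058  0.0457] 8 [299. 206.]
peg [ 546.6 -109.5    7.9    3.9   73.7] 0.0498 tip [ 0.5474 -0.1082  0.0477] 7 [336. 210.]
peg [467.  -72.2  59.3  26.8 -80.4] 0.0475 tip [ 0.4658 -0.067   0.0438] 174 [324. 239.]
plunger [436.3 -77.4  35.1  34.8  88.8] 0.0713
at [ 531.3 -190.6  247. ] yaw 99.88 | turn share -0.003 shift units x 7.05 y 1.07 z -0.15 t 33.9 F [-0.   0.3 -0.5] w 87.0
top [542.7 -68.7 137.5 128.9 -80.6] 0.0263 15683
peg [563.  -10.2   8.6   7.3 -17.3] 0.0485 tip [ 0.5629 -0.0105  0.0455] 84 [340.  12.]
peg [467.7 -75.7  59.1  29.4 -81. ] 0.0444 tip [ 0.4683 -0.0758  0.0412] 1602 [234.  66.]
peg [ 549.6 -112.8    8.     8.    40.8] 0.048 tip [ 0.5495 -0.1128  0.0454] 52 [306. 118.]
plunger [438.7 -80.5  38.7  38.3 -33.7] 0.0732
```

View pics/w5.png

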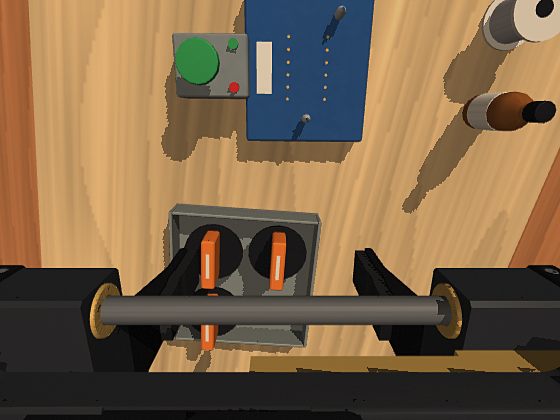

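```bash
python3 -m jog '[[1,1,0.1,0,0],[1,1,0.1,0,0],[1,1,0.1,0,0],[1,1,0.1,0.5,0],[1,0.5,0,0.5,0],[1,0,0,0.5,0],[1,0,0,0,0],[1,0,0,0,0],[1,0,0,0,0],[1,0,0,0,0],[1,0,0,0,0]]'
python3 - <<'E'
from test import *
plan(528,-48,250,100); T=Ttool(); c=snap('wrist','w6.png'); tester(c,T@c['T_tool_cam'])
c=read_camera('wrist'); tester(c,T@c['T_tool_cam'])
E
```

```text
time_s: 34.85
tool_pos: [0.5246, -0.0996, 0.2173]
tool_rot: [179.9, 0.0, 99.9]
force: [0.4, -0.2, 0.1]
grip_width: 0.0872
grasp_force: 0.0
at [524.6 -99.6 217.3] yaw 99.93 | turn share -0.002 shift units x 2.51 y 0.62 z -1.64 t 34.9 F [ 0.4 -0.2  0.1] w 87.2
top [541.9 -62.8 148.4 129.  -80.6] 0.0263 16055
peg [563.   -9.1   8.3   8.1 -70.2] 0.0487 tip [ 0.563  -0.0093  0.0459] 69 [331. 110.]
peg [468.  -75.3  59.6  29.2 -80.9] 0.0437 tip [ 0.4685 -0.0742  0.0412] 1517 [225. 159.]
peg [ 549.9 -112.1    8.3    7.5   30.7] 0.0479 tip [ 0.5494 -0.1114  0.0453] 59 [297. 208.]
plunger [438.5 -79.9  38.8  38.3  53.4] 0.0731
top [541.8 -63.3 148.6 128.8 -80.7] 0.0264 16038
peg [563.4  -9.3   8.5   7.4  10.1] 0.0483 tip [ 0.5629 -0.0094  0.0456] 69 [331. 110.]
peg [467.7 -75.3  59.1  29.8 -80.7] 0.0454 tip [ 0.4679 -0.0746  0.0414] 1520 [225. 159.]
peg [ 549.7 -112.1    8.5    7.3   27.9] 0.0488 tip [ 0.5497 -0.1118  0.0458] 59 [297. 208.]
plunger [438.9 -80.3  38.6  38.4  40.3] 0.0731
```

```bash
python3 -m jog '[[0.45,0,0,0,0.143],[0.45,0,0,0,0.143],[0.45,1,0.1,0,0],[0.45,1,0.1,0,0],[0.45,1,0.1,0,0],[0.45,1,0.1,0,0],[0.45,1,0.1,0,0],[0.45,1,0.1,0,0],[0.45,1,0.1,0,0],[0.45,1,0.1,0,0],[0.45,1,0.1,0,0],[0.45,1,0.1,0,0]]'
python3 -m jog '[[0.45,1,0.1,0,0],[0.45,1,0.1,0,0],[0.45,1,0.1,0,0],[0.45,0.7,0.1,0,0],[0.45,0,0,0,0],[0.45,0,0,0,0],[0.45,0,0,0,0],[0.45,0,0,0,0]]'
cat > board.py <<'E'
from h import *
def board(c,T,zlo=.0):
    P=cloud(c,T); hsv=cv2.cvtColor(c['color'],cv2.COLOR_RGB2HSV).astype(int);S,V=hsv[...,1],hsv[...,2];z=P[...,2]
    k=(S<60)&(V>70)&(z>.062+zlo)&(z<.08+zlo)&(np.hypot(P[...,0]-.5605,P[...,1]-.213)<.07)
    for b in blobs(k,100): q=P[b]; print('sink',rect(q),q[:,2].mean().round(4),b.sum())
E
python3 - <<'E'
from board import *
c=read_camera('top'); board(c,c['world_from_camera'])
plan(560.5,213,56,87); T=Ttool(); c=snap('wrist','w7.png'); board(c,T@c['T_tool_cam'])
E
```

```text
time_s: 35.95
tool_pos: [0.5544, 0.1011, 0.217]
tool_rot: [180.0, -0.0, 87.1]
force: [-0.0, -0.6, -0.4]
grip_width: 0.0393
grasp_force: 0.0
time_s: 36.62
tool_pos: [0.5661, 0.1717, 0.2169]
tool_rot: [180.0, 0.0, 87.0]
force: [-0.5, 0.5, 0.8]
grip_width: 0.0392
grasp_force: 0.0
at [566.1 171.9 216.9] yaw 87.0 | turn share 0.0 shift units x 2.04 y -0.39 z 8.05 t 36.7 F [-0.3  0.1 -0.1] w 39.0
sink [562.3 210.7  70.   19.8  87.2] 0.0702 1706
```

View pics/w7.png

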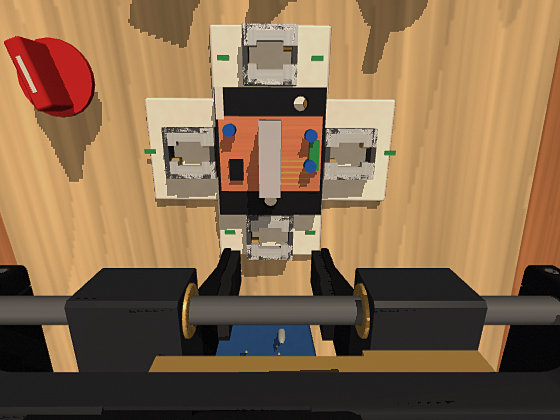

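```bash
python3 -m jog '[[0.45,1,-0.2,0,0],[0.45,1,-0.15,0,0],[0.45,0.02,0,1,0],[0.45,0,0,1,0],[0.45,0,0,1,0],[0.45,0,0,1,0],[0.45,0,0,1,0],[0.45,0,0,1,0],[0.45,0,0,1,0],[0.45,0,0,0.6,0],[0.45,0,0,0.4,0],[0.45,0,0,0,0]]'
python3 -m jog '[[0,0,0,0,0],[0,0,0,0,0],[0,0,0,0,0],[0,0,0,0,0],[0,0,0,0,0],[0,0,0,0,0],[0,0,0,0,0],[0,0,0,0,0]]' 45
python3 -c "
from h import *
plan(561,213,56,87)"
```

```text
time_s: 37.72
tool_pos: [0.5599, 0.2135, 0.0552]
tool_rot: [-179.9, 0.1, 87.1]
force: [-0.1, -1.1, -0.7]
grip_width: 0.0389
grasp_force: 0.0
time_s: 38.38
tool_pos: [0.562, 0.2147, 0.058]
tool_rot: [179.9, -0.1, 87.1]
force: [0.4, -0.4, 5.1]
grip_width: 0.02
grasp_force: 45.0
at [562.  214.7  58. ] yaw 87.13 | turn share 0.003 shift units x -0.09 y -0.05 z 0.10 t 38.4 F [ 0.4 -0.4  5.1] w 20.0
```

```bash
python3 -m jog '[[0,0,0,-0.25,0],[0,0,0,-0.25,0],[0,0,0,-0.25,0],[0,0,0,-0.25,0],[0,0,0,-0.5,0],[0,0,0,-0.8,0],[0,0,0,-0.8,0],[0,0,0,-0.8,0],[0,0,0,-0.8,0],[0,0,0,-0.5,0],[0,0,0,0,0],[0,0,0,0,0]]'
python3 - <<'E'
from h import *
plan(541.5,-62.2,180,99.3); T=Ttool(); c=snap('wrist','w8.png'); np.savez('pics/w8.npz',T=T,**c)
E
```

```text
time_s: 39.38
tool_pos: [0.561, 0.2145, 0.1612]
tool_rot: [180.0, -0.0, 87.1]
force: [-0.0, -0.6, -3.4]
grip_width: 0.0201
grasp_force: 45.0
at [561.  214.5 161.2] yaw 87.14 | turn share -0.27 shift units x -13.50 y -3.20 z -0.94 t 39.4 F [-0.  -0.6 -3.4] w 20.1
```

View pics/w8.png

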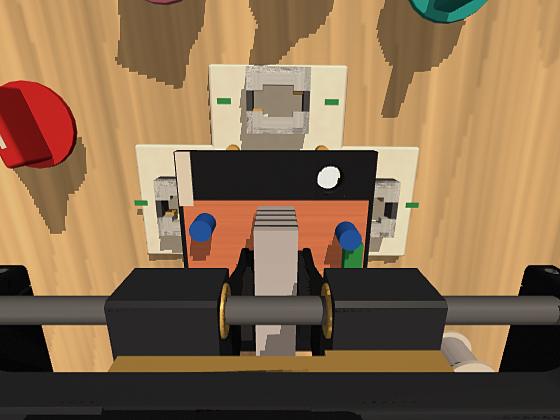

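```bash
python3 - <<'E'
from h import *
d=dict(np.load('pics/w8.npz')); T=d['T']; W=T@d['T_tool_cam']; P=cloud(d,W)
g=cv2.cvtColor(d['color'],cv2.COLOR_RGB2GRAY); g[:160]=0;g[195:]=0;g[:,:310]=0;g[:,348:]=0
m=g>120; vu=np.argwhere(m).mean(0); zb=np.median(P[160:170,220:300,2]); print(vu,m.sum(),'board z',zb)
V=d['color'].max(2)
for z in (.1322,zb):
    h=px(d,vu[1],vu[0],z,W); tl=np.linalg.inv(T)@[*h,1]; print('hole in tool',(tl*1000).round(1))
k=(abs(P[...,2]-zb)<.005)&(V<60); k=max(blobs(k,300),key=np.sum); q=P[k]
tq=(np.c_[q,np.ones(len(q))]@np.linalg.inv(T).T)*1000
print('black edge tool: x max',np.percentile(tq[:,0],[98,99.5]),'y range',np.percentile(tq[:,1],[1,99]))
k2=(abs(P[...,2]-zb)<.005); k2[200:]=0; k2=max(blobs(k2,300),key=np.sum); print(rect((np.c_[P[k2],np.ones(k2.sum())]@np.linalg.inv(T).T)[:,:3]))
E
```

```text
[176.97409326 328.01295337] 386 board z 0.133455386375471
hole in tool [  46.7   28.8   29.1 1000. ]
hole in tool [  47.    28.6   27.8 1000. ]
black edge tool: x max [60.74298922 60.91051212] y range [-45.38877016  54.11552953]
[ 47.5  -0.3 110.6  27.2 -90. ]
```

```bash
python3 -m jog '[[0,0,0,0,-0.135],[0,0,0,0,-0.135],[0,-0.4,-0.1,0,0],[0,-0.8,-0.19,0,0],[0,-0.8,-0.19,0,0],[0,-0.8,-0.19,0,0],[0,-0.8,-0.19,0,0],[0,-0.8,-0.19,0,0],[0,-0.8,-0.19,0,0],[0,-0.8,-0.19,0,0],[0,-0.8,-0.19,0,0],[0,-0.8,-0.19,0,0]]'
python3 -m jog '[[0,-0.8,-0.19,0,0],[0,-0.8,-0.19,0,0],[0,-0.8,-0.19,0,0],[0,-0.8,-0.19,0,0],[0,-0.8,-0.19,0,0],[0,-0.8,-0.19,0,0],[0,-0.6,-0.14,0,0],[0,-0.4,-0.1,0,0],[0,0,0,0,0],[0,0,0,0,0],[0,0,0,0,0]]'
python3 -c "
from h import *
plan(541.2,-60.2,105,99.3)"
```

```text
time_s: 40.43
tool_pos: [0.5487, 0.0568, 0.1597]
tool_rot: [-179.9, 0.0, 99.1]
force: [0.1, 0.2, -3.6]
grip_width: 0.02
grasp_force: 45.0
time_s: 41.35
tool_pos: [0.5412, -0.0591, 0.1606]
tool_rot: [-180.0, -0.1, 99.3]
force: [-0.0, 0.9, -2.4]
grip_width: 0.0198
grasp_force: 45.0
at [541.2 -59.1 160.6] yaw 99.34 | turn share 0.001 shift units x -0.06 y -0.01 z 2.78 t 41.4 F [-0.   0.9 -2.4] w 19.8
```

```bash
python3 -m jog '[[0,-0.06,0,0.5,0],[0,0,0,0.8,0],[0,0,0,0.8,0],[0,0,0,0.6,0],[0,0,0,0.3,0],[0,0,0,0,0],[0,0,0,0,0],[0,0,0,0,0]]'
python3 - <<'E'
from h import *
plan(541.2,-60.2,62,99.3); c=snap('wrist'); a=c['color'][100:260,150:420,::-1]
s=read_camera('scene'); b=s['color'][200:320,190:330,::-1]
cv2.imwrite('pics/w9.png',np.vstack([cv2.resize(a,(500,296),interpolation=2),cv2.resize(b,(500,300),interpolation=2)]))
E
```

```text
time_s: 42.02
tool_pos: [0.5422, -0.0616, 0.1015]
tool_rot: [179.9, 0.0, 99.3]
force: [-0.2, -0.6, -3.2]
grip_width: 0.0196
grasp_force: 45.0
at [542.2 -61.6 101.5] yaw 99.29 | turn share -0.0 shift units x 0.07 y -0.04 z 1.98 t 42.0 F [-0.2 -0.6 -3.2] w 19.6
```

View pics/w9.png

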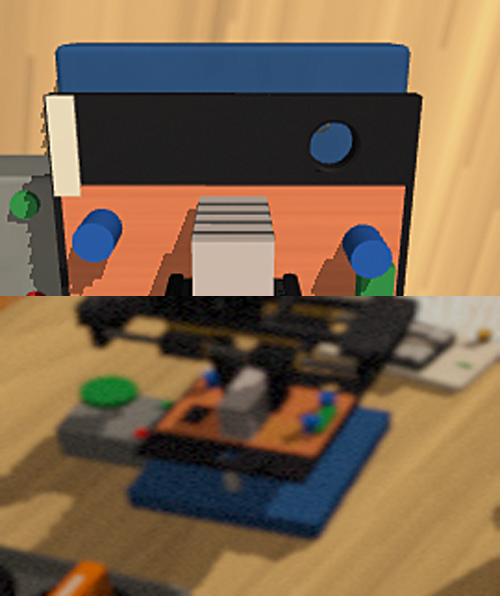

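```bash
python3 -m jog '[[0,0.04,-0.02,0.3,0],[0,0,0,0.3,0],[0,0,0,0.3,0],[0,0,0,0.2,0],[0,0,0,0,0],[0,0,0,0,0],[0,0,0,0,0],[0,0,0,0,0]]'
python3 - <<'E'
from h import *
plan(541.2,-60.2,62,99.3); T=Ttool(); c=snap('wrist'); print(env.get_obs()['tool_pos']); a=c['color'][100:260,150:420,::-1]
cv2.imwrite('pics/w10.png',cv2.resize(a,(700,415),interpolation=2))
E
```

```text
time_s: 42.78
tool_pos: [0.5411, -0.0609, 0.079]
tool_rot: [180.0, 0.0, 99.3]
force: [0.7, 0.1, -2.8]
grip_width: 0.0196
grasp_force: 45.0
at [541.1 -60.9  79. ] yaw 99.29 | turn share -0.0 shift units x 0.03 y 0.01 z 0.85 t 42.8 F [ 0.7  0.1 -2.8] w 19.6
[ 0.5411857  -0.06088256  0.07910993]
```

View pics/w10.png

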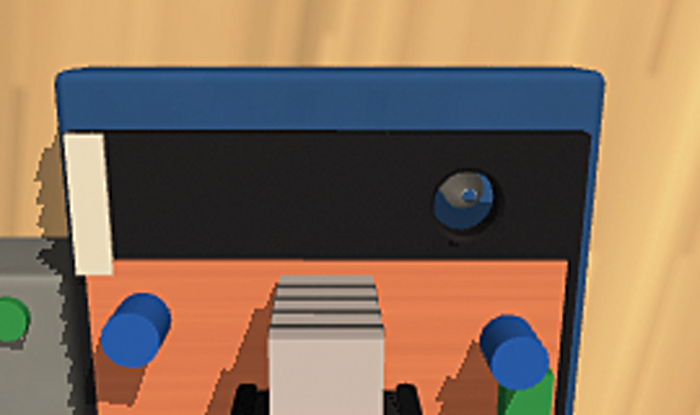

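```bash
python3 -m jog '[[0,0,0,0.2,0],[0,0,0,0.2,0],[0,0,0,0.15,0],[0,0,0,0.1,0],[0,0,0,0,0],[0,0,0,0,0]]' 
python3 -c "
from h import *
plan(541.2,-60.2,62,99.3); print(env.get_obs()['wrist_torque'])"
```

```text
time_s: 43.33
tool_pos: [0.5407, -0.0609, 0.0655]
tool_rot: [-180.0, -0.0, 99.3]
force: [0.5, 0.4, -3.9]
grip_width: 0.0198
grasp_force: 45.0
at [540.7 -60.9  65.5] yaw 99.29 | turn share -0.0 shift units x 0.03 y 0.03 z 0.17 t 43.3 F [ 0.5  0.4 -3.9] w 19.8
[-0.09700256 -0.00179259  0.00925839]
```

```bash
python3 -m jog '[[0,0,0,0.08,0],[0,0,0,0.08,0],[0,0,0,0.05,0],[0,0,0,0,0],[0,0,0,0,0]]' 
python3 -m jog '[[0.1,0,0,0,0],[0.2,0,0,0,0],[0.4,0,0,0,0],[0.45,0,0,0,0],[0.45,0,0,0,0],[0.45,0,0,0,0],[0.45,0,0,0,0],[0.45,0,0,-0.5,0],[0.45,0,0,-1,0],[0.45,0,0,-1,0],[0.45,0,0,-1,0],[0.45,0,0,-1,0]]'
python3 -m jog '[[0,-1,0,-1,0],[0,-1,0,-1,0],[0,-1,0,0,0],[0,-1,0,0,0],[0,0,0,0,0],[0,0,0,0,0],[0,0,0,0,0]]'
python3 - <<'E'
from h import *
plan(438.3,-79.5,150,99.3); T=Ttool(); c=snap('wrist','w11.png'); W=T@c['T_tool_cam']; P=cloud(c,W)
k=(np.hypot(P[...,0]-.5415,P[...,1]+.062)<.1)
z=P[...,2]
s=k&(z>.066)&(z<.08); s=max(blobs(s,100),key=np.sum); print('sink',rect(P[s]),P[s][:,2].mean())
V=c['color'].max(2); b=k&(z>.027)&(z<.042)&(V<70); b=max(blobs(b,100),key=np.sum); q=P[b]; 
A=np.c_[q[:,:2],np.ones(len(q))]; print('black plane',np.linalg.lstsq(A,q[:,2],rcond=None)[0],q[:,2].mean())
E
```

```text
time_s: 43.75
tool_pos: [0.541, -0.0609, 0.062]
tool_rot: [180.0, -0.0, 99.3]
force: [-2.4, 0.4, 1.2]
grip_width: 0.0192
grasp_force: 45.0
time_s: 44.75
tool_pos: [0.5409, -0.061, 0.1533]
tool_rot: [180.0, 0.0, 99.3]
force: [0.7, -0.3, 0.6]
grip_width: 0.0394
grasp_force: 0.0
time_s: 45.33
tool_pos: [0.5538, -0.1389, 0.1918]
tool_rot: [180.0, -0.0, 99.3]
force: [0.5, 0.3, -0.0]
grip_width: 0.0029
grasp_force: 0.0
at [ 553.8 -138.9  191.8] yaw 99.32 | turn share 0.0 shift units x 3.86 y -5.22 z 2.09 t 45.3 F [ 0.5  0.3 -0. ] w 2.9
sink [541.4 -64.7  69.5  20.4 -81.5] 0.07426848727865537
black plane [ 1.14555630e-04 -5.70735575e-05  3.42244019e-02] 0.0342898778438358
```

View pics/w11.png

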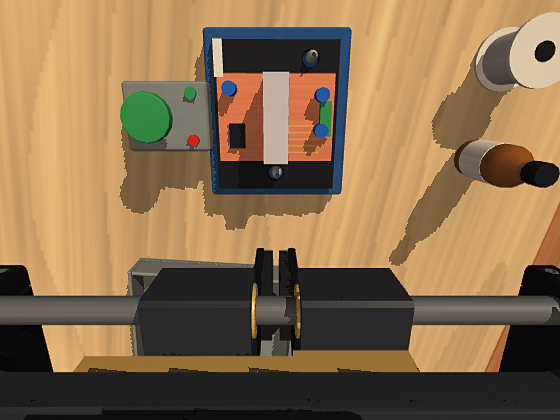

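```bash
python3 -m jog '[[0,0.65,-0.87,0,0],[0,0.65,-0.87,0,0],[0,0.65,-0.87,0,0],[0,0.65,-0.87,0,0],[0,0.65,-0.87,0.5,0],[0,0.64,-0.87,1,0],[0,0,0,1,0],[0,0,0,1,0],[0,0,0,0.8,0],[0,0,0,0,0],[0,0,0,0,0],[0,0,0,0,0]]'
python3 -c "
from h import *
plan(438.3,-79.3,70,99.3)"
```

```text
time_s: 46.38
tool_pos: [0.4389, -0.0794, 0.1065]
tool_rot: [179.9, 0.0, 99.3]
force: [0.3, 0.9, 0.7]
grip_width: 0.0007
grasp_force: 0.0
at [438.9 -79.4 106.5] yaw 99.34 | turn share 0.001 shift units x 0.01 y -0.03 z 1.83 t 46.4 F [0.3 0.9 0.7] w 0.7
```

```bash
python3 -m jog '[[0,0,0,0.4,0],[0,0,0,0.4,0],[0,0,0,0.4,0],[0,0,0,0.3,0],[0,0,0,0.2,0],[0,0,0,0.15,0],[0,0,0,0,0],[0,0,0,0,0],[0,0,0,0,0]]'
```

```text
time_s: 47.13
tool_pos: [0.4396, -0.0799, 0.0712]
tool_rot: [179.9, -0.0, 99.3]
force: [-6.2, 1.2, 24.1]
grip_width: 0.0007
grasp_force: 11.9
```

```bash
python3 -m jog '[[0,0,0,0,0],[0,0,0,0,0],[0,0,0,0,0],[0,0,0,-0.5,0],[0,0,0,-1,0],[0,0,0,-1,0],[0,0,0,-1,0],[0,0,0,-1,0],[0,0,0,-1,0]]'
python3 -m jog '[[0,-1,0,-1,0],[0,-1,0,-1,0],[0,-1,0.5,0,0],[0,-1,0.5,0,0],[0,-1,0.5,0,0],[0,0,0,0,0],[0,0,0,0,0],[0,0,0,0,0]]'
python3 - <<'E'
from test import *
T=Ttool(); c=snap('wrist','w12.png'); W=T@c['T_tool_cam']; P=cloud(c,W); print(T[:3,3])
hsv=cv2.cvtColor(c['color'],cv2.COLOR_RGB2HSV).astype(int); z=P[...,2]
g=(hsv[...,0]>50)&(hsv[...,0]<80)&(hsv[...,1]>120)
for b in blobs(g,300): print('green',rect(P[b]),P[b][:,2].mean())
s=(np.hypot(P[...,0]-.5415,P[...,1]+.062)<.1)&(z>.066)&(z<.08); s=max(blobs(s,100),key=np.sum); print('sink',rect(P[s]),P[s][:,2].mean())
t=read_camera('top'); Q=cloud(t); h=cv2.cvtColor(t['color'],cv2.COLOR_RGB2HSV).astype(int)
m=(h[...,0]>4)&(h[...,0]<18)&(h[...,1]>170)&(Q[...,2]>.06)&(Q[...,2]<.08)
for b in blobs(m,30): print('bar',Q[b].mean(0).round(3))
cv2.imwrite('pics/t12.png',t['color'][:,:,::-1])
E
```

```text
time_s: 47.88
tool_pos: [0.4376, -0.0799, 0.1786]
tool_rot: [-179.9, -0.0, 99.3]
force: [0.8, 0.3, 0.3]
grip_width: 0.0003
grasp_force: 0.0
time_s: 48.55
tool_pos: [0.4833, -0.1731, 0.2176]
tool_rot: [-179.9, -0.1, 99.3]
force: [-0.9, 0.0, 0.5]
grip_width: 0.0005
grasp_force: 0.0
[ 0.48329773 -0.17306657  0.21759784]
green [442.3 -79.2  46.9  38.5  14.1] 0.07426591089959493
sink [540.9 -64.8  69.4  20.8 -80.6] 0.0739997284813205
bar [ 0.74  -0.066  0.069]
```

View pics/w12.png

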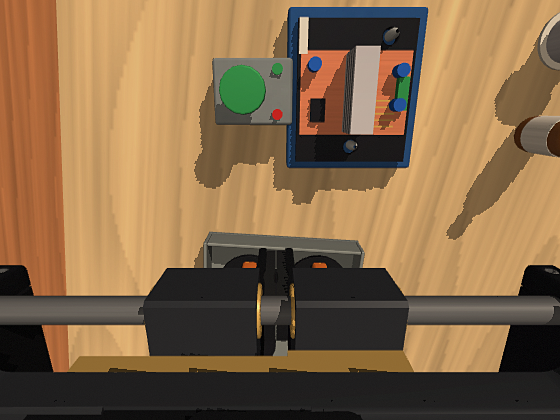

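View pics/t12.png

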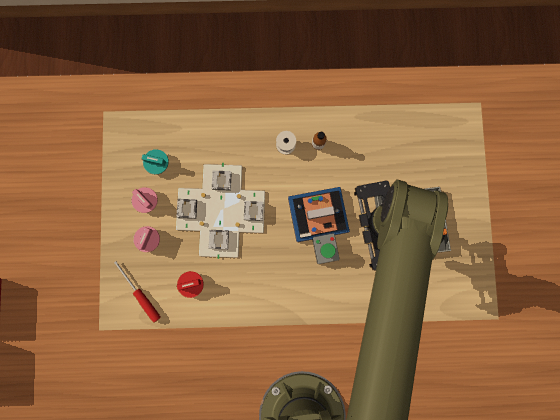

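```bash
python3 -c "
from cell import env
print(env.sign_off())"
```

```text
the job is handed in; nothing more can be done
None
```

I handed in the job after about 49 s of robot time: all three clamp knobs present are in the grey tray, the board sits level on both tester pegs, and the start plunger was pushed to its stop (24 N) and has sprung back up; the hand-in gave no verdict.

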